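Heft two parts boxes and sort full from empty

ROBOT

A 6-joint arm with a two-finger parallel gripper is mounted at the origin on a cart in front of the work surface, level with it; the furniture and walls round the work are solid. World frame = base frame: x ahead of the robot, y to its left, z up, the work surface at z = 0. Lengths are in m, angles in rad, forces in N, time in s.
With the tool pointing down it reaches from about 0.35 to 0.975 m from the base axis. Payload 17.4 kg.
Tool frame: the origin (TCP) lies midway between the tips of the shut fingers; the grasp point (between the pads) lies 19 mm behind it (r.hold_point_z is the distance from the TCP to the grasp point, in m); z points along the fingers, y is the line along which they close (so a half turn about z gives the same grasp; the last joint's range is limited). The gripper opens to 85 mm and grips with 20 to 120 N. Pads are 22 mm wide; open, the fingers measure 114 mm over their backs; the gripper's body (76 mm by 85 mm) begins 54 mm behind the grasp point. The pads swing forward as they close: fully open they stand 13 mm farther back than shut.
Start: joints at [1.242, 0.116, 1.442, -0, 1.584, -0.038], TCP at [0.194, 0.647, 0.207] pointing down, gripper open.
Joint ranges: [-2.83, 2.83], [-0.83, 2.19], [0.07, 2.5], [-1.14, 4.28], [0.01, 3], [-2.97, 2.97]. Speed limits (rad/s): [1.89, 1.89, 2.22, 3.14, 3.14, 3.14].

INTERFACE

Orientations are given as [roll, pitch, yaw] about the fixed x, y, z axes, in that order (R = Rz(yaw) Ry(pitch) Rx(roll)).
In Python, from rig import r, eyes gives the robot as it stands.
- The arm moves only by the tool send_rows, never from a script. Its argument "steps" is a list of rows, each a list of 6 numbers: the shift along the tool's x, y, z in m, then the turn, a rotation vector about the tool's x, y, z in degrees. In form: [[tx, ty, tz, ax, ay, az], ...]. A call has 1 to 20 rows; each row shifts and turns the commanded pose from where the row before left it, along the tool's axes as they then stand; what a row does not reach is not made up. A row lasts 1/12 s, in which the tool goes at most 41.7 mm and 7.16 degrees, less where a joint would pass 70% of its speed; a pose out of reach is approached as far as the arm can. A call is refused whole if a number of a shift passes 0.0417 or a number of a turn 7.16, either way. A call with a gripper value outside its range is refused whole. "claw" is the closure, from 0 (fully open) to 1 (shut), set as the call begins (left out, the last holds). The fingers move at their own pace and stop on an object; "squeeze" is the grip in N (left out, the last holds). Time passes only in rows, so rows that do not move let the fingers close. It gives the time, the measured TCP pose, the force, the opening and the grip force at its end, in the units of the state.
- r.read_state(): the state, without advancing time (a new reading comes with each control period).
- eyes.snapshot(name): name is "side" or "top" or "wrist"; returns the picture (480x640x3 uint8, blue, green, red); there is no depth.
- eyes.calibration(name): a dict with "mtx" (3x3 intrinsics, pixels), "k1" (the pictures are not rectified: a ray, as slopes to the right and down, at radius r is drawn at 1 + k1 r^2 times it, then the intrinsics apply), "cam_to_world" (4x4, takes a point from camera to world coordinates). Camera axes: x right, y up, looking along -z (the intrinsics and any distortion apply to the point x, -y, -z); pixel columns grow to the right and rows downward; lengths in m; the calibration is good to about 2 mm. A picture is of the moment at which its call begins: read the wrist's pose just before it. calibration takes no time and is no camera call; for the wrist camera it gives the pose at the moment of the call.
- r.finish_job(): hands the job in; it is judged then, once.
The state is a dict: "time_s": time; "joint_positions": joint angles; "joint_velocities": joint speeds; "joint_torque": joint torques, N m; "tcp_pos": TCP position; "orientation": TCP orientation; "force": force on the tool from outside, world axes, zero at the start; "torque": the same for the moment, N m; "width": opening from 0.0 (shut) to 1.0 (fully open); "grip_force": force on a finger pad.
Only numpy, scipy, OpenCV 4.12 (cv2) and the standard library are available. Lean on these libraries where they do the work, as an engineer would, in place of code of your own. Each camera call takes 0.05 s, during which the arm holds its last target. There are 200 camera calls.

TASK

One of the two look-alike parts boxes is full and the other almost empty. Before moving either elsewhere, raise a box by its black handle about a centimetre, its other end staying on the bench, to feel which it is; then slide (do not carry) the full box into the red bay and the almost empty one into the green bay, handle end outward, each pushed gently but fully home against its end stop, and let go. Leave the other things on the bench alone.

Things in the scene. Friction and masses are not known exactly. Their poses are not given: they have to be found in the camera images.
- box_1: Closed parts box, grey with a blue lid, 90 (x) x 76 (y) x 36 (z) mm, twin of the other; origin at the centre of its underside, z up, slick underside; black roller handle over its -x end. One box is full, 0.74 to 0.94 kg in all, the other almost empty, 0.25 to 0.30 kg, load at mid-length; either may be the full one. Raising the handle 10 mm takes about 0.6 of the weight.
- box_2: Closed parts box, grey with a blue lid, 90 (x) x 76 (y) x 36 (z) mm, twin of the other; origin at the centre of its underside, z up, slick underside; black roller handle over its -x end. One box is full, 0.74 to 0.94 kg in all, the other almost empty, 0.25 to 0.30 kg, load at mid-length; either may be the full one. Raising the handle 10 mm takes about 0.6 of the weight.
- box_1_grip (a point): Centre of the black roller handle of box_1: a bar 16 mm thick, 43 mm long along y, 28 mm from the box's origin towards -x and 62 mm up, between two 5 mm steel uprights (z = 36 to 70 mm, at y = 22 to 27 mm either side). Grip it from above with the fingers before and behind it (closing along x); the bar turns freely about y, so that a box raised by it tips about its far edge.
- box_2_grip (a point): Centre of the black roller handle of box_2: a bar 16 mm thick, 43 mm long along y, 28 mm from the box's origin towards -x and 62 mm up, between two 5 mm steel uprights (z = 36 to 70 mm, at y = 22 to 27 mm either side). Grip it from above with the fingers before and behind it (closing along x); the bar turns freely about y, so that a box raised by it tips about its far edge.
- box_1_far (a point): Middle of the lower +x edge of box_1, the edge away from the handle, on the bench when the box stands.
- box_2_far (a point): Middle of the lower +x edge of box_2, the edge away from the handle, on the bench when the box stands.
- red_bay: Bay fixed to the bench: red-capped rails 22 mm high, 86 mm apart, and a red end stop 36 mm high. No floor. Origin on the bench where a seated box's origin comes; x points into the bay. Stop face at x = 45 mm; straight rails from there to x = -17, flared lead-ins to x = -40 mm (130 mm over all). The box's +x end meets the stop, its handle end stays outside. For the full box.
- green_bay: Bay fixed to the bench: green-capped rails 22 mm high, 86 mm apart, and a green end stop 36 mm high. No floor. Origin on the bench where a seated box's origin comes; x points into the bay. Stop face at x = 45 mm; straight rails from there to x = -17, flared lead-ins to x = -40 mm (130 mm over all). The box's +x end meets the stop, its handle end stays outside. For the almost empty box.
- screwdriver_1: Orange-handled screwdriver lying on the bench, 200 mm long; a bystander, origin at mid-length.
- folding_rule: Yellow folding rule, 212 mm long; a bystander, origin at mid-length.
- block_plane: Black iron block plane, 162 x 45 x 40 mm, in front of the drawer cabinet; a bystander, origin under its middle.
- carpenter_pencil: Red carpenter's pencil, 165 mm long, near the front of the bench; a bystander, origin at mid-length.

How it is judged:
By the outcome, as a careful person would: the job done as asked, in the order asked, and still so for the second after the job is handed in, with the robot touching nothing.
It also fails if it takes over 72 s, if anything falls off the work surface, if the arm or the gripper's body presses on something with over 40 N, if the wrist force passes 120 N, or if a joint passes its speed limit or range.

## Working session

There is one attempt and no reset: what is moved stays moved. The work goes in short steps, Python scripts to look and compute and a tool call to move; the robot and the scene stay as the last step left them, time stands still between calls to the robot, and variables do not carry over. Pictures are saved under pics/ and viewed, at most 10 in all, crops included, and the job is handed in when it is done.

Besides the shell and the picture viewer there is one more tool, called after "Call:" in YAML: its name, and indented under it one key for each argument. send_rows: Moves the arm, as the interface text tells. Its arguments: {"type":"object","properties":{"steps":{"type":"array","items":{"type":"array","items":{"type":"number"}}},"claw":{"type":"number"},"squeeze":{"type":"number"}},"required":["steps"]}

```bash
mkdir -p pics; ls; python3 - <<'E'
from rig import r,eyes
import cv2
for n in ("top","side"):
    cv2.imwrite(f"pics/{n}0.png",eyes.snapshot(n))
    c=eyes.calibration(n); print(n,c)
print(r.read_state(), r.hold_point_z)
E
```

```text
pics
top {'mtx': array([[604.25704055,   0.        , 319.12212631],
       [  0.        , 604.25704055, 239.13432047],
       [  0.        ,   0.        ,   1.        ]]), 'k1': 0.04494416675109512, 'cam_to_world': array([[-0.0848161 ,  0.9735192 , -0.21228895,  0.19588298],
       [-0.99638891, -0.0837066 ,  0.0142251 ,  0.00187529],
       [-0.00392158,  0.21272887,  0.9771034 ,  1.66705626],
       [ 0.        ,  0.        ,  0.        ,  1.        ]])}
side {'mtx': array([[479.73404556,   0.        , 327.9688965 ],
       [  0.        , 479.73404556, 242.78577425],
       [  0.        ,   0.        ,   1.        ]]), 'k1': -0.06466387152636142, 'cam_to_world': array([[ 0.846236  ,  0.22957494, -0.48081179,  0.03719488],
       [-0.53274285,  0.37871718, -0.756808  , -0.79413561],
       [ 0.00834753,  0.89658722,  0.44278852,  0.54220118],
       [ 0.        ,  0.        ,  0.        ,  1.        ]])}
{'time_s': 0.1, 'joint_positions': array([ 1.24218598e+00,  1.16448112e-01,  1.44218462e+00, -1.96137115e-06,
        1.58397827e+00, -3.77554185e-02]), 'joint_velocities': array([ 1.52735308e-04, -2.23417407e-03, -1.54426360e-03, -2.13629087e-03,
       -2.21576624e-05, -1.40570459e-03]), 'joint_torque': array([ 3.83185994e-03, -7.33676219e+01, -6.33772230e+01,  1.43360667e-04,
        5.46350959e-03, -3.32059449e-05]), 'tcp_pos': array([0.19349162, 0.64648115, 0.2058378 ]), 'orientation': array([-3.14057496e+00, -3.64789182e-05,  2.85073768e+00]), 'force': array([ 0.06305585, -0.27965807, -0.01825987]), 'torque': array([-0.03312226, -0.03514888, -0.01981185]), 'grip_force': 0.0, 'width': 1.0016692384882222} 0.0187
```

View pics/top0.png

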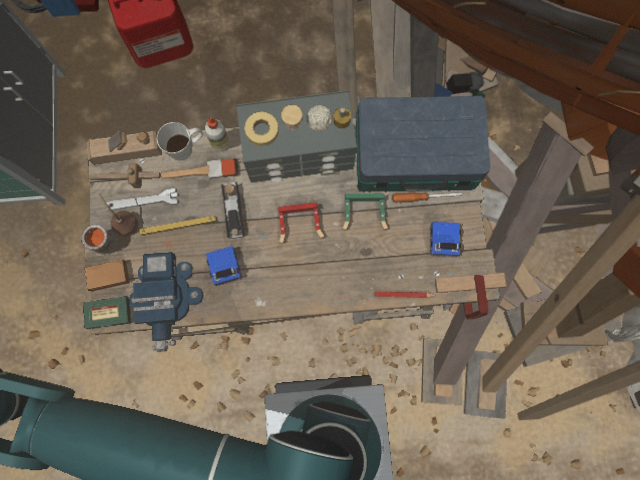

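View pics/side0.png

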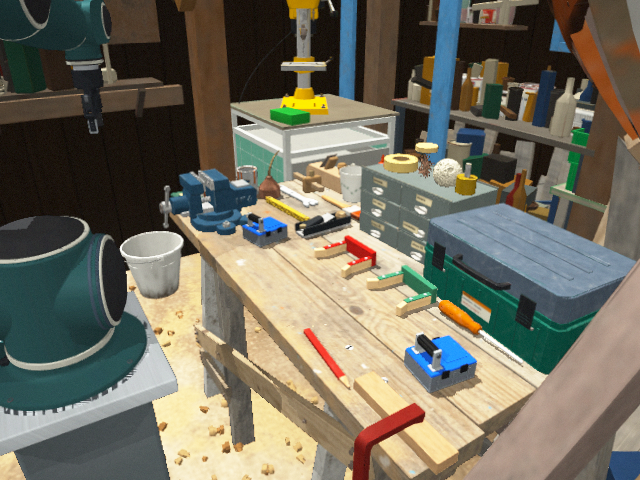

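```bash
cat > h.py <<'E'
import numpy as np, cv2
from rig import r,eyes
def pix2z(cal,uv,z):
    K=cal["mtx"];T=cal["cam_to_world"]
    uv=np.atleast_2d(np.array(uv,float))
    d=np.column_stack([(uv[:,0]-K[0,2])/K[0,0],(uv[:,1]-K[1,2])/K[1,1]])
    s=d.copy()
    for _ in range(20): s=d/(1+cal["k1"]*(s**2).sum(1,keepdims=True))
    D=np.column_stack([s[:,0],-s[:,1],-np.ones(len(s))])@T[:3,:3].T
    z=np.broadcast_to(z,len(s)); return T[:3,3]+D*((z-T[2,3])/D[:,2])[:,None]
def proj(cal,P):
    K=cal["mtx"];T=cal["cam_to_world"]
    p=(np.atleast_2d(P)-T[:3,3])@T[:3,:3]
    s=np.column_stack([p[:,0]/-p[:,2],-p[:,1]/-p[:,2]])
    s=s*(1+cal["k1"]*(s**2).sum(1,keepdims=True))
    return s*[K[0,0],K[1,1]]+K[:2,2]
E
python3 - <<'E'
import cv2,numpy as np
im=cv2.imread("pics/top0.png")
f=lambda x,y,w,h:cv2.resize(im[y:y+h,x:x+w],None,fx=5,fy=5,interpolation=cv2.INTER_CUBIC)
o=np.zeros((585,625,3),np.uint8)
o[:325]=f(270,185,125,65)
o[335:585,:275]=f(198,240,55,50); o[335:585,300:575]=f(420,213,55,50)
cv2.imwrite("pics/c1.png",o)
E
```

```text
(no output)
```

View pics/c1.png

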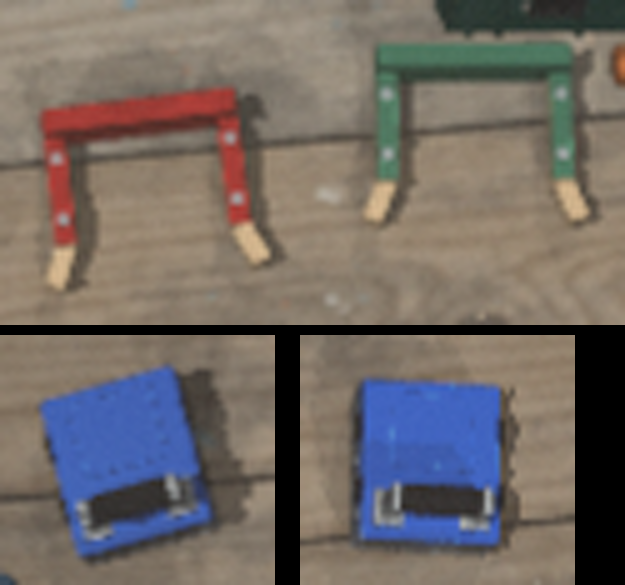

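```bash
cat > m.py <<'E'
from h import *
c=eyes.calibration("top")
def P(pts,ox,oy,x0,y0,z): return pix2z(c,[[x0+(u-ox)/5,y0+(v-oy)/5] for u,v in pts],z)
np.set_printoptions(precision=4,suppress=True)
for n,p,q,e in (("red",[(57,158),(63,219)],[(231,138),(237,198)],[(65,245),(241,222)]),("green",[(387,93),(388,154)],[(561,93),(563,153)],[(387,181),(565,180)])):
    A=P(p+q+e,0,0,270,185,.022)
    yd=A[0]+A[1]-A[2]-A[3]; xd=np.array([yd[1],-yd[0]])
    print(n,"yaw",np.degrees(np.arctan2(xd[1],xd[0])),"rail sep",np.linalg.norm(yd)/2)
    xd=xd/np.linalg.norm(xd); m=A[4:].mean(0)[:2]
    print(" rail dir",[np.degrees(np.arctan2(*(A[i]-A[i+1])[1::-1])) for i in(0,2)]," rail end mid",m,"origin",m+.017*xd)
    g=P([(142,118),] if n=="red" else [(474,68)],0,0,270,185,.036); print(" stop front top",g)
for n,p,ox,x0,y0,h in (("L",[(42,403),(173,367),(212,520),(82,557)],0,198,240,(132,500)),("R",[(363,380),(500,385),(500,545),(360,543)],300,420,213,(442,500))):
    A=P(p,ox,335,x0,y0,.036)[:,:2]; B=P([h],ox,335,x0,y0,.068)[0,:2]
    f=(A[0]+A[1]-A[2]-A[3])/2; w=(A[0]+A[3]-A[1]-A[2])/2
    print(n,"c",A.mean(0),"len",np.linalg.norm(f),np.linalg.norm(w),"yaw",np.degrees([np.arctan2(f[1],f[0]),np.arctan2(-w[0],w[1])]),"handle",B,"pred",A.mean(0)-.028*f/np.linalg.norm(f))
E
python3 m.py
```

```text
red yaw 2.009490674265197 rail sep 0.09824103875964846
 rail dir [np.float64(1.3241935556415851), np.float64(0.7201120430525351)]  rail end mid [0.5789 0.0276] origin [0.5959 0.0282]
 stop front top [[0.6422 0.0284 0.036 ]]
green yaw -4.776502293869941 rail sep 0.09813718092769104
 rail dir [np.float64(-4.518415286002711), np.float64(-4.271117572033531)]  rail end mid [ 0.5938 -0.1551] origin [ 0.6107 -0.1565]
 stop front top [[ 0.6551 -0.1592  0.036 ]]
L c [0.4998 0.245 ] len 0.08859758442561515 0.07339906863432258 yaw [11.1805 11.0646] handle [0.4727 0.2388] pred [0.4723 0.2396]
R c [ 0.5219 -0.3707] len 0.09121980055254236 0.07588969302356681 yaw [-7.9322 -6.4136] handle [ 0.4946 -0.3668] pred [ 0.4942 -0.3668]
```

The pictures show the left box at about px (223,265) and the right at (446,238), both with handles toward the robot. The red bay is at (300,220) and the green at (365,210). I'll go to the left box first.

Call:
send_rows:
  steps:
    - [0,0,-0.004,0,0,6.9]
    - [0,0,-0.004,0,0,6.9]
    - [0,0,-0.004,0,0,6.9]
    - [0,0,-0.004,0,0,6.9]
    - [0,0,-0.004,0,0,6.9]
    - [0,0,-0.004,0,0,6.9]
    - [0,0,-0.004,0,0,6.9]
    - [0,0,-0.004,0,0,6.9]
    - [0,0,-0.004,0,0,7.0]
  claw: 0
  squeeze: 40

```text
time_s: 0.85
tcp_pos: [0.1935, 0.6466, 0.2423]
orientation: [-3.141, 0.001, 1.759]
force: [0.3, 0.4, 0.4]
width: 1.001
grip_force: 0.0
```

Call:
send_rows:
  steps:
    - [-0.0324,0.014,0,0,0,0]
    - [-0.0324,0.014,0,0,0,0]
    - [-0.0324,0.014,0,0,0,0]
    - [-0.0324,0.014,0,0,0,0]
    - [-0.0324,0.014,0,0,0,0]
    - [-0.0324,0.014,0,0,0,0]
    - [-0.0324,0.014,0,0,0,0]
    - [-0.0324,0.014,0,0,0,0]
    - [-0.0324,0.014,0,0,0,0]
    - [-0.0324,0.014,0,0,0,0]
    - [-0.0324,0.014,0.02,0,0,0]
    - [-0.0324,0.014,0.02,0,0,0]
    - [-0.0324,0.014,0.03,0,0,0]
    - [-0.0324,0.014,0.03,0,0,0]
    - [0,0,0,0,0,0]
    - [0,0,0,0,0,0]

```text
time_s: 2.18
tcp_pos: [0.4693, 0.2438, 0.1468]
orientation: [-3.139, 0.001, 1.763]
force: [-0.8, 0.6, 0.3]
width: 0.998
grip_force: 0.0
```

```bash
cat > look.py <<'E'
import sys
from h import *
np.set_printoptions(precision=4,suppress=True)
s=r.read_state(); c=eyes.calibration("wrist")
im=eyes.snapshot("wrist"); cv2.imwrite(f"pics/{sys.argv[1]}.png",im); np.save(f"pics/{sys.argv[1]}.npy",c,allow_pickle=True)
print(s["time_s"],s["tcp_pos"],s["orientation"],s["force"],"yaw",np.degrees(s["orientation"][2]))
E
python3 look.py w1
```

```text
2.1833 [0.4693 0.2438 0.1468] [-3.1385  0.0007  1.7625] [-0.8451  0.6375  0.3202] yaw 100.98667212345305
```

View pics/w1.png

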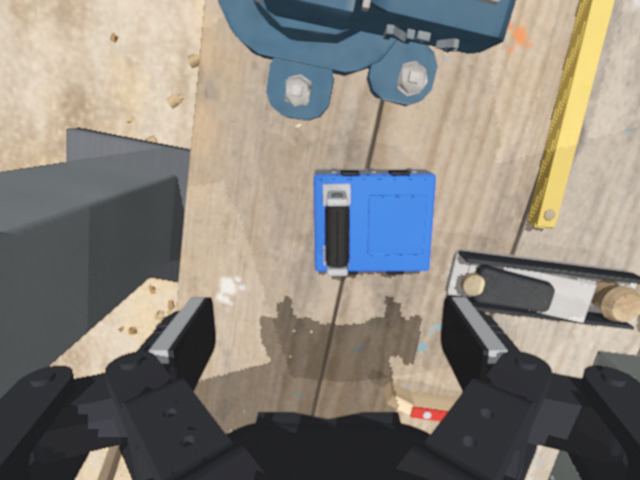

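```bash
python3 - <<'E'
from h import *
np.set_printoptions(precision=4,suppress=True)
c=np.load("pics/w1.npy",allow_pickle=True).item()
print(pix2z(c,[(337,205),(337,268),(337,236)],.070))
A=pix2z(c,[(315,172),(434,172),(430,272),(316,272)],.036)[:,:2]
f=(A[1]+A[2]-A[0]-A[3])/2; print(A.mean(0),np.linalg.norm(f),np.degrees(np.arctan2(f[1],f[0])), A.mean(0)-.028*f/np.linalg.norm(f))
E
```

```text
[[0.4716 0.264  0.07  ]
 [0.4802 0.2211 0.07  ]
 [0.4757 0.2434 0.07  ]]
[0.5035 0.2481] 0.08727148113430123 11.081716365530816 [0.4761 0.2427]
```

Call:
send_rows:
  steps:
    - [-0.003,0.005,0.02,0,0,0]
    - [0,0,0.025,0,0,0]
    - [0,0,0.025,0,0,0]
    - [0,0,0.02,0,0,0]
    - [0,0,0.014,0,0,0]
    - [0,0,0,0,0,0]
    - [0,0,0,0,0,0]
    - [0,0,0,0,0,0]

```text
time_s: 2.9
tcp_pos: [0.4755, 0.2443, 0.0464]
orientation: [3.14, -0.001, 1.766]
force: [0.2, 0.3, 0.6]
width: 1.001
grip_force: 0.0
```

Call:
send_rows:
  steps:
    - [0,0,0,0,0,0]
    - [0,0,0,0,0,0]
    - [0,0,0,0,0,0]
    - [0,0,0,0,0,0]
    - [0,0,0,0,0,0]
    - [0,0,0,0,0,0]
    - [0,0,0,0,0,0]
    - [0,0,0,0,0,0]
    - [0,0,0,0,0,0]
    - [0,0,0,0,0,0]
    - [0,0,0,0,0,0]
    - [0,0,0,0,0,0]
  claw: 1
  squeeze: 40

```text
time_s: 3.9
tcp_pos: [0.4754, 0.2435, 0.0451]
orientation: [3.141, -0.0, 1.765]
force: [0.4, 0.0, 6.4]
width: 0.003
grip_force: 2.8
```

```bash
python3 look.py w2; python3 -c "
from rig import r;print(r.read_state()['width'],r.read_state()['grip_force'])"
```

```text
3.9 [0.4754 0.2435 0.0451] [ 3.1405 -0.0002  1.7651] [0.3673 0.0439 6.3815] yaw 101.1340649758701
-0.0027553312926062567 2.822961062192917
```

View pics/w2.png

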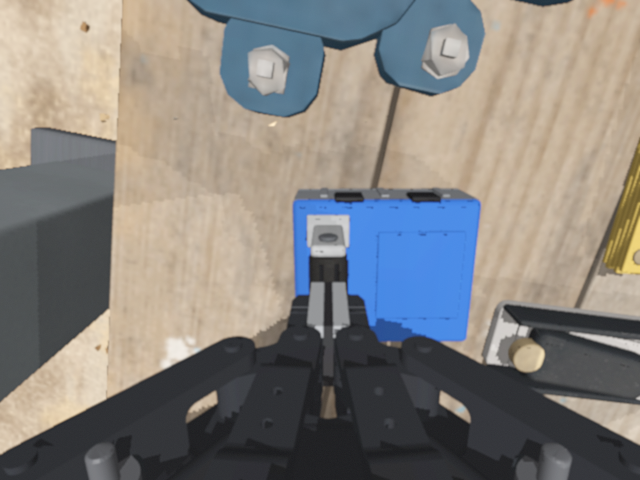

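```bash
python3 - <<'E'
from h import *
np.set_printoptions(precision=4,suppress=True)
c=np.load("pics/w2.npy",allow_pickle=True).item()
print(c["cam_to_world"])
t=np.array([.4754,.2435,.0451])
d=np.array([np.cos(.1935),np.sin(.1935),0])
print(proj(c,[t,t+[0,0,.0187],t+[0,0,.054], t+.011*np.array([-d[1],d[0],0]), t+[0,0,.0187]+.011*np.array([-d[1],d[0],0])]))
A=pix2z(c,[(294,201),(479,201),(468,341),(300,340)],.036)[:,:2]
print(A)
print(pix2z(c,[(308,216),(349,216),(312,255),(347,255)],.07))
im=cv2.imread("pics/w2.png"); cv2.imwrite("pics/w2c.png",cv2.resize(im[180:400,250:410],None,fx=2.7,fy=2.7,interpolation=cv2.INTER_CUBIC))
print(r.read_state()["joint_torque"], r.read_state()["torque"])
E
```

```text
[[ 0.981  -0.1859 -0.0553  0.4616]
 [ 0.1939  0.9417  0.2748  0.3137]
 [ 0.001  -0.2804  0.9599  0.2122]
 [ 0.      0.      0.      1.    ]]
[[327.2686 279.616 ]
 [327.2527 297.1012]
 [327.2108 343.3887]
 [327.2981 257.6105]
 [327.2852 272.9598]]
[[0.4532 0.2756]
 [0.5381 0.2924]
 [0.555  0.2199]
 [0.4688 0.2035]]
[[0.4611 0.2783 0.07  ]
 [0.4764 0.2813 0.07  ]
 [0.4654 0.2631 0.07  ]
 [0.4789 0.2657 0.07  ]]
[  0.2006 -47.3329 -55.5468   0.1      0.1158   0.0002] [-0.0777 -0.0601  0.022 ]
```

View pics/w2c.png

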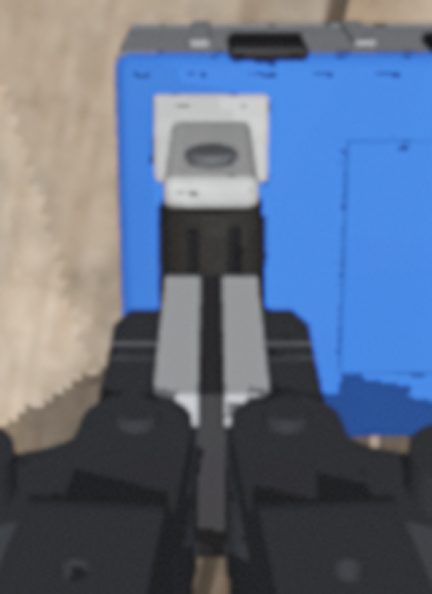

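```bash
python3 - <<'E'
from h import *
im=eyes.snapshot("side"); cv2.imwrite("pics/s2.png",im)
print(proj(eyes.calibration("side"),[[.4754,.2435,.0451],[.4754,.2435,.07]]))
cv2.imwrite("pics/s2c.png",cv2.resize(im[165:255,215:325],None,fx=6,fy=6,interpolation=cv2.INTER_CUBIC))
E
```

```text
[[254.66648942 223.92950329]
 [254.08907235 214.88784084]]
```

View pics/s2c.png

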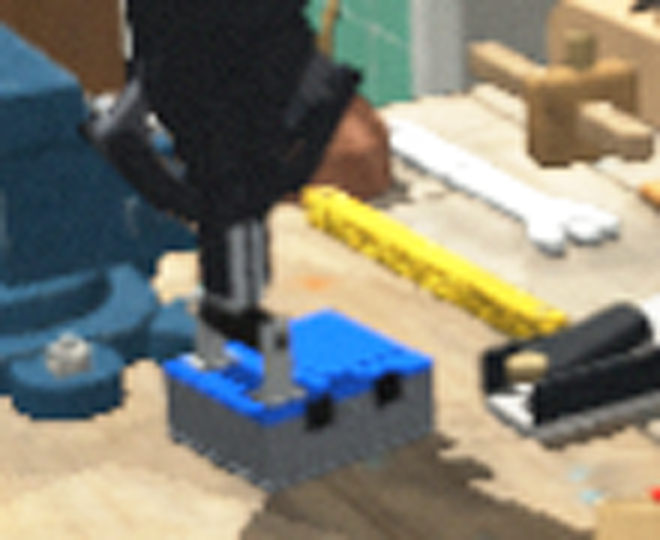

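```bash
python3 - <<'E'
from h import *
np.set_printoptions(precision=1,suppress=True)
for n,t in (("w1",[.4693,.2438,.1468]),("w2",[.4754,.2435,.0451])):
    c=np.load(f"pics/{n}.npy",allow_pickle=True).item()
    a=np.radians(11.1); y=np.array([np.cos(a),np.sin(a),0]); x=np.array([-y[1],y[0],0]); t=np.array(t)
    for b in (0,.013,.025,.038): print(n,b,proj(c,[t+x*.011*k+y*.0425*s*(n=="w1")+[0,0,b] for k in(1,-1) for s in (1,-1)]).ravel())
E
```

```text
w1 0 [418.9 257.7 235.2 257.7 415.9 301.  238.4 300.9]
w1 0.013 [425.7 268.  228.2 268.  422.2 314.1 231.8 314. ]
w1 0.025 [433.  279.1 220.6 279.1 428.9 328.  224.8 327.9]
w1 0.038 [442.2 293.1 211.  293.  437.4 345.6 216.  345.4]
w2 0 [327.3 257.6 327.3 257.6 327.2 300.9 327.2 300.9]
w2 0.013 [327.3 267.9 327.3 267.9 327.2 314.  327.2 314. ]
w2 0.025 [327.3 278.9 327.3 278.9 327.2 327.9 327.2 327.9]
w2 0.038 [327.3 292.9 327.3 292.9 327.2 345.4 327.2 345.4]
```

The side view shows the shut fingertips resting on top of the bar. Both cameras put the real tips about 25 mm short of the reported TCP. I'll reopen and go that much lower.

Call:
send_rows:
  steps:
    - [0,0,-0.01,0,0,0]
    - [0,0,0,0,0,0]
    - [0,0,0,0,0,0]
    - [0,0,0,0,0,0]
    - [0,0,0,0,0,0]
    - [0,0,0,0,0,0]
    - [0,0,0,0,0,0]
    - [0,0,0,0,0,0]
    - [0,0,0.01,0,0,0]
    - [0,0,0.012,0,0,0]
    - [0,0,0.012,0,0,0]
    - [0,0,0,0,0,0]
    - [0,0,0,0,0,0]
    - [0,0,0,0,0,0]
  claw: 0

```text
time_s: 5.17
tcp_pos: [0.475, 0.2434, 0.0204]
orientation: [-3.141, 0.0, 1.765]
force: [-0.0, 0.0, -0.1]
width: 1.001
grip_force: 0.0
```

Call:
send_rows:
  steps:
    - [0,0,0,0,0,0]
    - [0,0,0,0,0,0]
    - [0,0,0,0,0,0]
    - [0,0,0,0,0,0]
    - [0,0,0,0,0,0]
    - [0,0,0,0,0,0]
    - [0,0,0,0,0,0]
    - [0,0,0,0,0,0]
    - [0,0,0,0,0,0]
    - [0,0,0,0,0,0]
  claw: 1

```text
time_s: 6.0
tcp_pos: [0.4751, 0.2434, 0.0207]
orientation: [3.141, -0.0, 1.765]
force: [0.7, 0.2, 3.3]
width: 0.17
grip_force: 39.2
```

Call:
send_rows:
  steps:
    - [0,0.0014,-0.0017,0,0,0]
    - [0,0.0015,-0.0017,0,0,0]
    - [0,0.0016,-0.0017,0,0,0]
    - [0,0.0017,-0.0017,0,0,0]
    - [0,0.0018,-0.0016,0,0,0]
    - [0,0.0018,-0.0016,0,0,0]
    - [0,0,0,0,0,0]
    - [0,0,0,0,0,0]
    - [0,0,0,0,0,0]
    - [0,0,0,0,0,0]
    - [0,0,0,0,0,0]
    - [0,0,0,0,0,0]

```text
time_s: 7.0
tcp_pos: [0.4845, 0.2452, 0.0305]
orientation: [-3.142, 0.0, 1.765]
force: [-1.2, -0.6, -1.2]
width: 0.171
grip_force: 39.1
```

Call:
send_rows:
  steps:
    - [0,0,0,0,0,0]
    - [0,0,0,0,0,0]

```text
time_s: 7.17
tcp_pos: [0.4845, 0.2452, 0.0305]
orientation: [-3.142, -0.0, 1.765]
force: [-0.5, -0.1, -1.1]
width: 0.169
grip_force: 39.1
```

```bash
python3 look.py w3; python3 - <<'E'
from h import *
im=eyes.snapshot("side")
a=cv2.imread("pics/w3.png")[150:400,220:500]
b=cv2.resize(im[165:255,215:325],None,fx=4.4,fy=4.4,interpolation=cv2.INTER_CUBIC)
h=b.shape[0]; a=cv2.resize(a,(int(280*h/250),h)); o=np.hstack([a,b])
s=min(1,800/o.shape[1]); cv2.imwrite("pics/c3.png",cv2.resize(o,None,fx=s,fy=s))
E
```

```text
7.1667 [0.4845 0.2452 0.0305] [-3.1416 -0.      1.7651] [-0.5108 -0.127  -1.1417] yaw 101.13444864099925
```

View pics/c3.png

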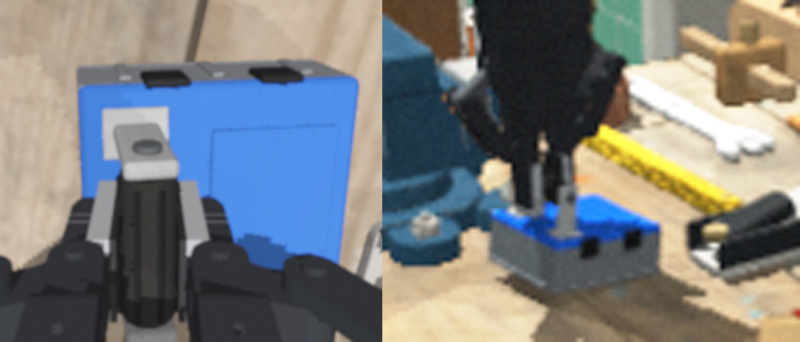

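The handle is up 10 mm and the force is only about 1.2 N, where the full box would give about 4.4 N or more. So the left box is the almost empty one. I'll lower it and slide it toward the green bay.

Call:
send_rows:
  steps:
    - [0,-0.0018,0.0016,0,0,0]
    - [0,-0.0018,0.0016,0,0,0]
    - [0,-0.0017,0.0017,0,0,0]
    - [0,-0.0016,0.0017,0,0,0]
    - [0,-0.0015,0.0017,0,0,0]
    - [0,-0.0014,0.0017,0,0,0]
    - [0,0,0,0,0,0]
    - [0,0,0,0,0,0]
    - [0,0,0,0,0,0]

```text
time_s: 8.02
tcp_pos: [0.4751, 0.2434, 0.0207]
orientation: [3.141, -0.0, 1.765]
force: [0.5, 0.2, 1.6]
width: 0.171
grip_force: 39.4
```

Call:
send_rows:
  steps:
    - [-0.006,-0.0012,0,0,0,0.5]
    - [-0.011,-0.0012,0,0,0,0.9]
    - [-0.011,-0.0012,0,0,0,1]
    - [-0.011,-0.0012,0,0,0,1]
    - [-0.011,-0.0012,0,0,0,1]
    - [-0.011,-0.0012,0,0,0,1]
    - [-0.011,-0.0012,0,0,0,1]
    - [-0.011,-0.0012,0,0,0,1]
    - [-0.011,-0.0012,0,0,0,1]
    - [-0.011,-0.0012,0,0,0,1]
    - [-0.011,-0.0012,0,0,0,1]
    - [-0.011,-0.0012,0,0,0,1]
    - [-0.011,-0.0012,0,0,0,1]
    - [-0.011,-0.0012,0,0,0,1]
    - [-0.011,-0.0012,0,0,0,1]
    - [-0.011,-0.0012,0,0,0,1.3]

```text
time_s: 9.35
tcp_pos: [0.4676, 0.0708, 0.0207]
orientation: [3.141, -0.0, 1.489]
force: [1.4, 2.2, 4.8]
width: 0.176
grip_force: 39.8
```

Call:
send_rows:
  steps:
    - [-0.011,0.0009,0,0,0,0]
    - [-0.011,0.0009,0,0,0,0]
    - [-0.011,0.0009,0,0,0,0]
    - [-0.011,0.0009,0,0,0,0]
    - [-0.011,0.0009,0,0,0,0]
    - [-0.011,0.0009,0,0,0,0]
    - [-0.011,0.0009,0,0,0,0]
    - [-0.011,0.0009,0,0,0,0]
    - [-0.011,0.0009,0,0,0,0]
    - [-0.011,0.0009,0,0,0,0]
    - [-0.011,0.0009,0,0,0,0]
    - [-0.011,0.0009,0,0,0,0]
    - [-0.011,0.002,0,0,0,0]
    - [-0.011,0.002,0,0,0,0]
    - [-0.011,0.002,0,0,0,0]
    - [-0.011,0.002,0,0,0,0]
    - [-0.011,0.002,0,0,0,0]
    - [-0.011,0.002,0,0,0,0]
    - [-0.011,0.002,0,0,0,0]
    - [-0.006,0,0,0,0,0]

```text
time_s: 11.02
tcp_pos: [0.4751, -0.1458, 0.0207]
orientation: [-3.142, -0.0, 1.49]
force: [0.6, 4.0, 7.6]
width: 0.175
grip_force: 40.0
```

```bash
python3 look.py w4
```

```text
11.0167 [ 0.4751 -0.1458  0.0207] [-3.1415 -0.      1.4898] [0.6213 3.9822 7.5779] yaw 85.35888589185669
```

View pics/w4.png

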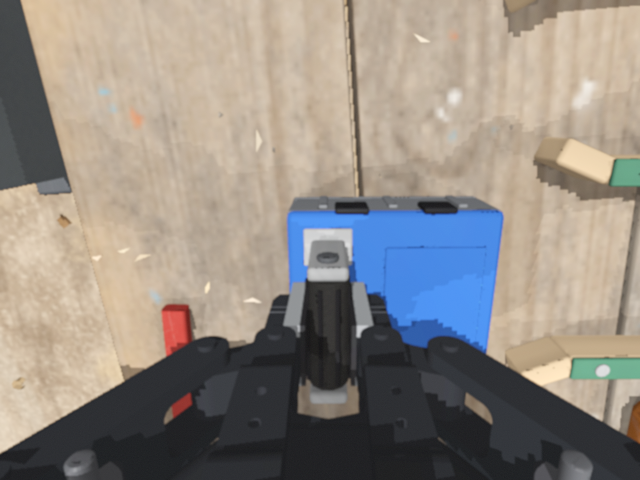

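```bash
python3 - <<'E'
from h import *
np.set_printoptions(precision=4,suppress=True)
c=np.load("pics/w4.npy",allow_pickle=True).item()
print("cam",c["cam_to_world"][:3,3])
A=pix2z(c,[(612,160),(613,186),(572,357),(571,378)],.022)[:,:2]; print(A)
m=A.mean(0); d=A[:2].mean(0)-A[2:].mean(0); a=np.arctan2(-d[0],d[1]); print(np.degrees(a),np.linalg.norm(d),"end mid",m,"origin",m+.017*np.array([np.cos(a),np.sin(a)]))
B=pix2z(c,[(289,212),(502,212),(488,350),(290,330)],.036)[:,:2]; f=B[1]-B[0]; print(B,np.degrees(np.arctan2(f[1],f[0])))
E
```

```text
cam [ 0.4811 -0.0744  0.1877]
[[ 0.601  -0.0998]
 [ 0.6029 -0.1112]
 [ 0.5935 -0.1965]
 [ 0.5942 -0.2089]]
-4.767596410303659 0.0975415916635785 end mid [ 0.5979 -0.1541] origin [ 0.6148 -0.1555]
[[ 0.4625 -0.1083]
 [ 0.5488 -0.1153]
 [ 0.5455 -0.1794]
 [ 0.4571 -0.162 ]] -4.58481524922961
```

Call:
send_rows:
  steps:
    - [0.002,0.004,-0.0007,0,0,0]
    - [0,0.008,0,0,0,0]
    - [0,0.008,0,0,0,0]
    - [0,0.008,0,0,0,0]
    - [0,0.008,0,0,0,0]
    - [0,0.008,0,0,0,0]
    - [0,0.008,0,0,0,0]
    - [0,0.008,0,0,0,0]
    - [0,0.008,0,0,0,0]
    - [0,0.008,0,0,0,0]
    - [0,0.006,0,0,0,0]
    - [0,0.005,0,0,0,0]
    - [0,0.005,0,0,0,0]
    - [0,0.004,0,0,0,0]
    - [0,0.004,0,0,0,0]
    - [0,0.004,0,0,0,0]
    - [0,0,0,0,0,0]

```text
time_s: 12.48
tcp_pos: [0.5798, -0.1508, 0.0213]
orientation: [3.141, 0.0, 1.491]
force: [0.9, -0.3, -1.9]
width: 0.171
grip_force: 39.1
```

Call:
send_rows:
  steps:
    - [0,0.001,0,0,0,0]
    - [0,0.001,0,0,0,0]
    - [0,0.001,0,0,0,0]
    - [0,0.001,0,0,0,0]
    - [0,0,0,0,0,0]
    - [0,0,0,0,0,0]

```text
time_s: 12.98
tcp_pos: [0.5832, -0.151, 0.0212]
orientation: [3.141, 0.0, 1.491]
force: [0.4, 1.3, -1.8]
width: 0.171
grip_force: 39.1
```

Call:
send_rows:
  steps:
    - [0,0.001,0.0003,0,0,0]
    - [0,0.001,0,0,0,0]
    - [0,0.001,0,0,0,0]
    - [0,0,0,0,0,0]
    - [0,0,0,0,0,0]

```text
time_s: 13.4
tcp_pos: [0.5862, -0.1513, 0.0209]
orientation: [3.142, 0.0, 1.491]
force: [0.3, -0.6, -1.6]
width: 0.171
grip_force: 39.1
```

Call:
send_rows:
  steps:
    - [0,0.0007,0,0,0,0]
    - [0,0.0007,0,0,0,0]
    - [0,0,0,0,0,0]
    - [0,0,0,0,0,0]

```text
time_s: 13.73
tcp_pos: [0.5868, -0.1511, 0.0208]
orientation: [-3.139, -0.0, 1.491]
force: [-7.9, 2.3, 2.8]
width: 0.171
grip_force: 39.7
```

Call:
send_rows:
  steps:
    - [0,0.0005,0.0002,0,0,0]
    - [0,0,0,0,0,0]
    - [0,0,0,0,0,0]

```text
time_s: 13.98
tcp_pos: [0.5868, -0.1511, 0.0207]
orientation: [-3.138, -0.001, 1.491]
force: [-14.3, 4.0, 6.1]
width: 0.166
grip_force: 40.2
```

Call:
send_rows:
  steps:
    - [0,0,0,0,0,0]
    - [0,0,0,0,0,0]
    - [0,0,0,0,0,0]
    - [0,0,0,0,0,0]
    - [0,0,0,0,0,0]
    - [0,0,0,0,0,0]
    - [0,0,0,0,0,0]
    - [0,0,0,0,0,0]
    - [0,0,-0.01,0,0,0]
    - [0,0,-0.02,0,0,0]
    - [0,0,-0.03,0,0,0]
    - [0,0,-0.03,0,0,0]
    - [0,0,-0.03,0,0,0]
    - [0,0,0,0,0,0]
  claw: 0

```text
time_s: 15.15
tcp_pos: [0.5901, -0.152, 0.1484]
orientation: [3.133, 0.002, 1.491]
force: [0.8, 0.0, 0.6]
width: 0.996
grip_force: 0.0
```

```bash
python3 - <<'E'
from h import *
np.set_printoptions(precision=4,suppress=True)
im=eyes.snapshot("top"); cv2.imwrite("pics/t5.png",im)
f=lambda i,x,y,w,h,s:cv2.resize(i[y:y+h,x:x+w],None,fx=s,fy=s,interpolation=cv2.INTER_CUBIC)
c=eyes.calibration("wrist");w=eyes.snapshot("wrist");cv2.imwrite("pics/w5.png",w);np.save("pics/w5.npy",c,allow_pickle=True)
print(r.read_state()["tcp_pos"])
E
```

```text
[ 0.5886 -0.1516  0.1427]
```

View pics/w5.png

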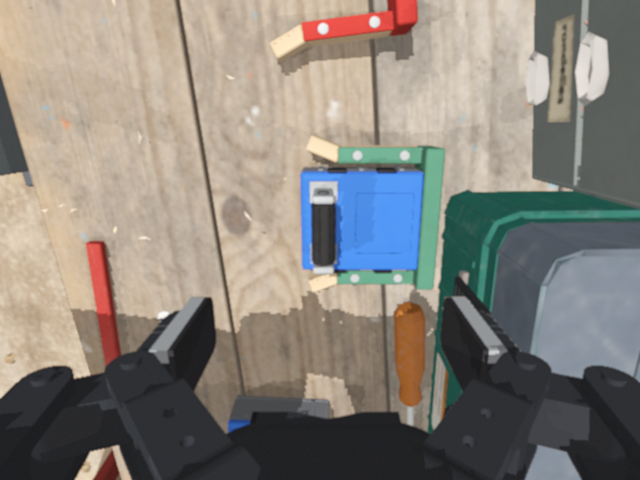

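Call:
send_rows:
  steps:
    - [0,-0.024,0,0,0,0]
    - [-0.01,-0.025,0,0,0,0]
    - [-0.02,-0.024,0,0,0,0.4]
    - [-0.027,0,0,0,0,0.4]
    - [-0.027,0,0,0,0,0.4]
    - [-0.027,0,0,0,0,0.4]
    - [-0.027,0,0,0,0,0.4]
    - [-0.027,0,0,0,0,0.4]
    - [-0.027,0,0,0,0,0]
    - [-0.027,0,0,0,0,0]
    - [0,0,0,0,0,0]
    - [0,0,0,0,0,0]
    - [0,0,0,0,0,0]

```text
time_s: 16.33
tcp_pos: [0.4925, -0.3629, 0.1398]
orientation: [-3.14, -0.001, 1.449]
force: [-0.3, 0.1, 0.2]
width: 1.002
grip_force: 0.0
```

```bash
cat > lid.py <<'E'
from h import *
np.set_printoptions(precision=4,suppress=True)
def lid(name,c,im=None):
    if im is None: im=cv2.imread(f"pics/{name}.png")
    h=cv2.cvtColor(im,cv2.COLOR_BGR2HSV); m=cv2.inRange(h,(100,140,60),(125,255,255))
    m=cv2.morphologyEx(m,cv2.MORPH_OPEN,np.ones((3,3)))
    n,l,s,_=cv2.connectedComponentsWithStats(m); k=1+s[1:,4].argmax()
    p=np.argwhere(l==k)[:,::-1]
    W=pix2z(c,p,.036)[:,:2]
    (cx,cy),sz,an=cv2.minAreaRect((W*1000).astype(np.float32))
    b=cv2.boxPoints(((cx,cy),sz,an))
    e=[b[1]-b[0],b[2]-b[1]]; e=max(e,key=np.linalg.norm); e=e*np.sign(e[0])
    a=np.arctan2(e[1],e[0]); C=np.array([cx,cy])/1000
    print(name,"bbox",s[k],"size",sz,"yaw",np.degrees(a),"C",C,"handle",C-.028*np.array([np.cos(a),np.sin(a)]))
E
python3 look.py w6; python3 - <<'E'
from lid import *
for n in("w1","w5","w6"): lid(n,np.load(f"pics/{n}.npy",allow_pickle=True).item())
E
```

```text
16.3333 [ 0.4925 -0.3629  0.1398] [-3.1403 -0.001   1.4491] [-0.2658  0.1218  0.1979] yaw 83.02464360953633
w1 bbox [ 315  174  120   98 9004] size (87.57971954345703, 75.1933364868164) yaw 11.095069 C [0.5031 0.2477] handle [0.4757 0.2423]
w5 bbox [ 301  172  123   99 9230] size (75.51099395751953, 88.52710723876953) yaw -4.547737 C [ 0.6149 -0.155 ] handle [ 0.587  -0.1528]
w6 bbox [ 315  175  124  102 9425] size (75.84889221191406, 87.60794830322266) yaw -8.01025 C [ 0.526 -0.37 ] handle [ 0.4983 -0.3661]
```

Call:
send_rows:
  steps:
    - [-0.002,0.0058,0.015,0,0,1]
    - [0,0,0.025,0,0,0]
    - [0,0,0.025,0,0,0]
    - [0,0,0.025,0,0,0]
    - [0,0,0.018,0,0,0]
    - [0,0,0.0106,0,0,0]
    - [0,0,0,0,0,0]
    - [0,0,0,0,0,0]
    - [0,0,0,0,0,0]

```text
time_s: 17.13
tcp_pos: [0.499, -0.3663, 0.0234]
orientation: [3.14, 0.001, 1.432]
force: [-0.5, 0.1, 0.6]
width: 0.999
grip_force: 0.0
```

Call:
send_rows:
  steps:
    - [0,0,0,0,0,0]
    - [0,0,0,0,0,0]
    - [0,0,0,0,0,0]
    - [0,0,0,0,0,0]
    - [0,0,0,0,0,0]
    - [0,0,0,0,0,0]
    - [0,0,0,0,0,0]
    - [0,0,0,0,0,0]
    - [0,0,0,0,0,0]
    - [0,0,0,0,0,0]
  claw: 1

```text
time_s: 17.97
tcp_pos: [0.4985, -0.3662, 0.0224]
orientation: [3.141, 0.0, 1.432]
force: [0.6, -0.4, 3.6]
width: 0.169
grip_force: 39.2
```

Call:
send_rows:
  steps:
    - [0,0.0014,-0.0017,0,0,0]
    - [0,0.0015,-0.0017,0,0,0]
    - [0,0.0016,-0.0017,0,0,0]
    - [0,0.0017,-0.0017,0,0,0]
    - [0,0.0018,-0.0016,0,0,0]
    - [0,0.0018,-0.0016,0,0,0]
    - [0,0,0,0,0,0]
    - [0,0,0,0,0,0]
    - [0,0,0,0,0,0]
    - [0,0,0,0,0,0]
    - [0,0,0,0,0,0]

```text
time_s: 18.88
tcp_pos: [0.5079, -0.3674, 0.032]
orientation: [-3.141, -0.0, 1.432]
force: [-1.6, -0.3, -4.6]
width: 0.175
grip_force: 39.1
```

Call:
send_rows:
  steps:
    - [0,-0.0018,0.0016,0,0,0]
    - [0,-0.0018,0.0016,0,0,0]
    - [0,-0.0017,0.0017,0,0,0]
    - [0,-0.0016,0.0017,0,0,0]
    - [0,-0.0015,0.0017,0,0,0]
    - [0,-0.0014,0.0015,0,0,0]
    - [0,0,0,0,0,0]
    - [0,0,0,0,0,0]
    - [0,0,0,0,0,0]

```text
time_s: 19.63
tcp_pos: [0.4984, -0.3661, 0.0225]
orientation: [3.141, 0.0, 1.432]
force: [0.7, 0.6, -1.9]
width: 0.169
grip_force: 39.3
```

```bash
python3 - <<'E'
from lid import *
c=np.load("pics/w5.npy",allow_pickle=True).item()
A=pix2z(c,[(303,33),(323,29),(374,22),(358,155),(404,155),(355,279),(397,279),(338,155)],.022)[:,:2];print(A)
d=A[2]-A[1];print(np.degrees(np.arctan2(d[1],d[0])),np.linalg.norm(d),np.linalg.norm(A[4]-A[3]))
a=np.radians(1.6);u=np.array([np.cos(a),np.sin(a)]);v=np.array([-u[1],u[0]])
print("red origin est from rail", A[0]+.017*u+.049*v, A[1:3].mean(0)+.049*v)
print("green check: screws mid", A[3:7].mean(0), "-> screw mid x offset", A[3:7].mean(0)-[.6147,-.155])
# red mask in top image
im=cv2.imread("pics/top0.png");ct=eyes.calibration("top")
h=cv2.cvtColor(im,cv2.COLOR_BGR2HSV)
m=cv2.inRange(h,(0,140,60),(8,255,255))|cv2.inRange(h,(172,140,60),(180,255,255))
for nm,mm in(("red",m),("green",cv2.inRange(h,(65,70,50),(90,255,255)))):
    mm=mm.copy();mm[:, :265]=0;mm[:,395:]=0;mm[:190]=0;mm[250:]=0
    p=np.argwhere(mm)[:,::-1]; W=pix2z(ct,p,.022)[:,:2]
    (cx,cy),sz,an=cv2.minAreaRect((W*1000).astype(np.float32));print(nm,cx,cy,sz,an)
E
```

```text
[[ 0.5836 -0.0213]
 [ 0.5975 -0.0199]
 [ 0.6324 -0.0183]
 [ 0.6165 -0.1064]
 [ 0.6507 -0.1091]
 [ 0.6084 -0.2059]
 [ 0.6427 -0.2087]
 [ 0.6016 -0.1053]]
2.6376080044540027 0.03500333868384998 0.03432506248274799
red origin est from rail [0.5992 0.0281] [0.6136 0.0299]
green check: screws mid [ 0.6296 -0.1575] -> screw mid x offset [ 0.0149 -0.0025]
red 619.5726928710938 29.6479549407959 (77.02708435058594, 109.08869171142578) 1.976017951965332
green 641.34912109375 -166.73634338378906 (122.41728973388672, 84.66560363769531) 85.06439971923828
```

Call:
send_rows:
  steps:
    - [0.004,-0.0015,0.0002,0,0,-0.5]
    - [0.008,-0.0028,0,0,0,-1]
    - [0.008,-0.0028,0,0,0,-1]
    - [0.008,-0.0028,0,0,0,-1]
    - [0.008,-0.0028,0,0,0,-1]
    - [0.008,-0.0028,0,0,0,-1]
    - [0.008,-0.0028,0,0,0,-1]
    - [0.008,-0.0028,0,0,0,-1]
    - [0.008,-0.0028,0,0,0,-1]
    - [0.008,-0.0028,0,0,0,-1]
    - [0.004,-0.0015,0,0,0,-0.5]

```text
time_s: 20.55
tcp_pos: [0.4748, -0.2837, 0.0224]
orientation: [3.141, 0.0, 1.608]
force: [0.8, -4.2, 2.5]
width: 0.175
grip_force: 39.9
```

Call:
send_rows:
  steps:
    - [0.0095,0,0,0,0,0]
    - [0.0095,0,0,0,0,0]
    - [0.0095,0,0,0,0,0]
    - [0.0095,0,0,0,0,0]
    - [0.0095,0,0,0,0,0]
    - [0.0095,0,0,0,0,0]
    - [0.0095,0,0,0,0,0]
    - [0.0095,0,0,0,0,0]
    - [0.0095,0,0,0,0,0]
    - [0.0095,0,0,0,0,0]
    - [0.0095,0,0,0,0,0]
    - [0.0095,0,0,0,0,0]
    - [0.0095,0,0,0,0,0]
    - [0.0095,0,0,0,0,0]
    - [0.0095,0,0,0,0,0]
    - [0.0095,0,0,0,0,0]
    - [0.0095,0,0,0,0,0]
    - [0.0095,0,0,0,0,0]

```text
time_s: 22.05
tcp_pos: [0.4688, -0.1132, 0.0223]
orientation: [3.142, 0.001, 1.607]
force: [-0.0, -4.6, 5.1]
width: 0.172
grip_force: 40.1
```

Call:
send_rows:
  steps:
    - [0.0095,0,0,0,0,0]
    - [0.0095,0,0,0,0,0]
    - [0.0095,0,0,0,0,0]
    - [0.0095,0,0,0,0,0]
    - [0.0095,0,0,0,0,0]
    - [0.0095,0,0,0,0,0]
    - [0.0095,0,0,0,0,0]
    - [0.0095,0,0,0,0,0]
    - [0.0095,0,0,0,0,0]
    - [0.0095,0,0,0,0,0]
    - [0.0095,0,0,0,0,0]
    - [0.0095,0,0,0,0,0]
    - [0.0095,0,0,0,0,0]
    - [0.007,0,0,0,0,0]
    - [0.003,0,0,0,0,0]
    - [0,0,0,0,0,0]

```text
time_s: 23.38
tcp_pos: [0.4639, 0.0206, 0.0223]
orientation: [-3.141, -0.0, 1.607]
force: [-0.7, 3.7, 6.5]
width: 0.168
grip_force: 40.3
```

```bash
python3 look.py w7; python3 - <<'E'
from lid import *
im=eyes.snapshot("top"); cv2.imwrite("pics/t7.png",im)
lid("w7",np.load("pics/w7.npy",allow_pickle=True).item())
c=np.load("pics/w7.npy",allow_pickle=True).item()
im=cv2.imread("pics/w7.png");h=cv2.cvtColor(im,cv2.COLOR_BGR2HSV)
m=cv2.inRange(h,(0,150,60),(8,255,255))|cv2.inRange(h,(172,150,60),(180,255,255))
n,l,s,_=cv2.connectedComponentsWithStats(m)
for k in range(1,n):
    if s[k,4]>100: print(s[k])
    if s[k,4]>100: print(pix2z(c,[(s[k,0],s[k,1]),(s[k,0],s[k,1]+s[k,3])],.022)[:,:2])
E
```

```text
23.3833 [0.4639 0.0206 0.0223] [-3.1414 -0.0005  1.6073] [-0.7452  3.7045  6.458 ] yaw 92.09181021149007
w7 bbox [  289   207   213   145 18881] size (87.73188018798828, 67.11510467529297) yaw 1.5282763 C [0.4915 0.0263] handle [0.4635 0.0255]
[596 154  44  28 910]
[[0.5773 0.0832]
 [0.5801 0.0712]]
[ 559  353   81   21 1398]
[[ 0.5816 -0.0149]
 [ 0.5842 -0.0271]]
```

Call:
send_rows:
  steps:
    - [0.002,0.003,-0.0004,0,0,0]
    - [0.001,0.007,0,0,0,0]
    - [0,0.008,0,0,0,0]
    - [0,0.008,0,0,0,0]
    - [0,0.008,0,0,0,0]
    - [0,0.008,0,0,0,0]
    - [0,0.008,0,0,0,0]
    - [0,0.008,0,0,0,0]
    - [0,0.008,0,0,0,0]
    - [0,0.008,0,0,0,0]
    - [0,0.006,0,0,0,0]
    - [0,0.005,0,0,0,0]
    - [0,0.004,0,0,0,0]
    - [0,0.004,0,0,0,0]
    - [0,0.003,0,0,0,0]
    - [0,0.003,0,0,0,0]
    - [0,0,0,0,0,0]

```text
time_s: 24.9
tcp_pos: [0.5625, 0.0268, 0.0224]
orientation: [-3.14, -0.001, 1.607]
force: [-1.4, -0.7, 3.5]
width: 0.173
grip_force: 40.1
```

Call:
send_rows:
  steps:
    - [0,0.001,0,0,0,0]
    - [0,0.001,0,0,0,0]
    - [0,0.001,0,0,0,0]
    - [0,0.001,0,0,0,0]
    - [0,0,0,0,0,0]
    - [0,0,0,0,0,0]

```text
time_s: 25.4
tcp_pos: [0.5661, 0.0269, 0.0223]
orientation: [-3.14, -0.001, 1.607]
force: [-4.7, 0.7, 5.0]
width: 0.171
grip_force: 40.2
```

Call:
send_rows:
  steps:
    - [0,0.001,0,0,0,0]
    - [0,0.001,0,0,0,0]
    - [0,0.001,0,0,0,0]
    - [0,0,0,0,0,0]
    - [0,0,0,0,0,0]

```text
time_s: 25.82
tcp_pos: [0.5691, 0.027, 0.0223]
orientation: [-3.14, -0.001, 1.607]
force: [-3.8, -0.5, 5.7]
width: 0.174
grip_force: 40.3
```

Call:
send_rows:
  steps:
    - [0,0.0007,0,0,0,0]
    - [0,0.0007,0,0,0,0]
    - [0,0,0,0,0,0]
    - [0,0,0,0,0,0]

```text
time_s: 26.15
tcp_pos: [0.5703, 0.027, 0.0224]
orientation: [-3.139, -0.001, 1.607]
force: [-7.3, -0.9, 7.2]
width: 0.172
grip_force: 40.4
```

Call:
send_rows:
  steps:
    - [0,0.0006,0,0,0,0]
    - [0,0,0,0,0,0]
    - [0,0,0,0,0,0]
    - [0,0,0,0,0,0]

```text
time_s: 26.48
tcp_pos: [0.5704, 0.027, 0.0223]
orientation: [-3.138, -0.0, 1.607]
force: [-12.3, -1.8, 11.5]
width: 0.168
grip_force: 40.8
```

Call:
send_rows:
  steps:
    - [0,0.0003,0,0,0,0]
    - [0,0,0,0,0,0]
    - [0,0,0,0,0,0]

```text
time_s: 26.73
tcp_pos: [0.5704, 0.0269, 0.0223]
orientation: [-3.137, -0.0, 1.607]
force: [-15.1, -1.9, 11.9]
width: 0.169
grip_force: 41.0
```

Call:
send_rows:
  steps:
    - [0,0,0,0,0,0]
    - [0,0,0,0,0,0]
    - [0,0,0,0,0,0]
    - [0,0,0,0,0,0]
    - [0,0,0,0,0,0]
    - [0,0,0,0,0,0]
    - [0,0,0,0,0,0]
    - [0,0,0,0,0,0]
    - [0,0,-0.01,0,0,0]
    - [0,0,-0.02,0,0,0]
    - [0,0,-0.03,0,0,0]
    - [0,0,-0.03,0,0,0]
    - [0,0,-0.03,0,0,0]
    - [0,0,0,0,0,0]
    - [0,0,0,0,0,0]
    - [0,0,0,0,0,0]
  claw: 0

```text
time_s: 28.07
tcp_pos: [0.5721, 0.0265, 0.1425]
orientation: [3.142, -0.0, 1.606]
force: [1.0, 0.1, -0.3]
width: 1.0
grip_force: 0.0
```

```bash
python3 look.py w8; python3 - <<'E'
from lid import *
c=np.load("pics/w8.npy",allow_pickle=True).item(); lid("w8",c)
im=cv2.imread("pics/w8.png");h=cv2.cvtColor(im,cv2.COLOR_BGR2HSV)
m=cv2.inRange(h,(0,150,60),(8,255,255))|cv2.inRange(h,(172,150,60),(180,255,255))
n,l,s,_=cv2.connectedComponentsWithStats(m)
for k in range(1,n):
    if s[k,4]>100: print(s[k])
# gap lid->stop along row of lid centre
row=im[225]; print([ (x,row[x].tolist()) for x in range(400,450,3)])
E
```

```text
28.0667 [0.5721 0.0265 0.1425] [ 3.1416 -0.      1.6064] [ 1.0152  0.0982 -0.2637] yaw 92.03729922949576
w8 bbox [ 303  170  123  100 9362] size (87.86929321289062, 75.24497985839844) yaw 2.0936499 C [0.5984 0.0283] handle [0.5704 0.0272]
[ 340  142  108  146 3935]
[340 270  61  13 529]
[(400, [232, 140, 75]), (403, [232, 140, 75]), (406, [232, 140, 75]), (409, [232, 140, 75]), (412, [232, 140, 75]), (415, [230, 140, 75]), (418, [232, 141, 76]), (421, [227, 136, 69]), (424, [103, 64, 166]), (427, [58, 65, 205]), (430, [60, 67, 205]), (433, [57, 65, 203]), (436, [58, 66, 202]), (439, [56, 64, 201]), (442, [100, 111, 165]), (445, [145, 157, 166]), (448, [136, 148, 159])]
```

```bash
python3 -c "
from rig import r;print(r.finish_job())"
```

```text
the job is handed in; nothing more can be done
None
```

The almost empty box (the left one) is home against the green stop and the full box (the right one) against the red stop. Raising each handle 10 mm took about 1.2 N and 4.6 N. Both were slid in with the handle end outward and let go, and I handed the job in at about 28 s. I made one failed grasp at the left box, when the shut fingers came down on top of its handle with about 6 N.

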